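# Seat a taper-shank arbor in a rotary table

### The job

Take the plain stub arbor out of the wooden stand, set its tapered shank down into the socket in the middle of the rotary table and let go of it while it still stands a few millimetres proud. Then tap it down with the brass drift, firmly but without heavy blows and not with the gripper itself, until the arbor is locked fully home with its collar down on the table's face. Stand the drift back upright on the bench and leave everything else where it is.

Things in the scene. Friction and masses are not known exactly. Their poses are not given: they have to be found in the camera images.
- arbor: plain stub arbor, bored hollow, steel, about 0.22 kg: flat-topped spigot 30 mm diameter x 48 mm on a collar 48 mm diameter x 8 mm; below it a tapered shank 48 mm long (26 mm diameter at the collar, 19 mm at its end). Origin: centre of the collar's underside, z up the axis: collar top z = 8, flat top z = 56, shank end z = -48 mm. Starts upright in any one of the stand's holes, collar resting on the stand.
- rotary: the rotary table, fixed to the bench: a grey base of 172 mm diameter with a flat-topped steel disc of 150 mm diameter on it, whose face is 80 mm above the bench; a crank wheel on its +x side reaches 185 mm from the middle. Origin: centre of its underside, z up. Bench and disc are level.
- socket_face (a point): centre of the taper socket's mouth (29 mm wide), level with the rotary table's face; z up. The shank enters freely until the arbor's collar is 9 mm above the face, then wedges with growing drag; by its weight it rests 3 to 8 mm proud. A push of 17 to 26 N drives it home, where the collar meets the face (arbor origin here) and it stops hard, locked by friction. Over 50 N is a heavy blow.
- arbor_top (a point): centre of the arbor's flat top, the place to tap (56 mm above the collar's underside).
- rack: the wooden stand, a fixed block 80 x 250 mm and 60 mm high with three holes of 33 mm diameter in a row along its y axis, at y = -78, 0 and 78 mm. Origin: centre of its underside; z up. The three taper-shank tools stand in it.
- drift: the drift, a stepped solid brass bar standing on the bench, about 0.45 kg: the lower 55 mm has 34 mm diameter with a flat underside (its striking face), the upper 55 mm is a handle of 22 mm diameter. Total height 110 mm. Origin: centre of its underside; z up along its axis.
- centre: bystander in the stand: a steel taper-shank centre with the same shank and collar, but a pointed cone on top, 44 mm above the collar's underside. Origin as for the arbor.
- chuck: bystander in the stand: a dark drill chuck with the same shank and collar, a body of 44 mm diameter narrowing to its nose, 56 mm above the collar's underside. Origin as for the arbor.
- tape: bystander: a roll of black tape lying flat, 90 mm diameter, 19 mm high; origin: centre of its underside.
- can: bystander: an upright can with a yellow band, 60 mm diameter, 170 mm high; origin: centre of its underside.
- screwdriver: bystander: a screwdriver lying on the bench; origin on its axis, at bench level.
- wrench: bystander: an open wrench lying on the bench; origin near its middle, at bench level.
- stepblock: bystander: a dark steel block 45 x 28 x 30 mm; origin: centre of its underside.
Mind the look-alikes: they are no part of the job. What is shaped like the arbor but green or pink is not meant. Of the things that look like the drift, take the one that is nearest to the robot's base at the start.

How it is judged:
On the way, in this order (a step that is already met when the one before it is completed fails the run):
1. the arbor stands in the socket, let go, still 2 to 12 mm proud of the face (horizontal distance between arbor and socket_face below 0.003 m and z of arbor in the frame of socket_face between 0.002 and 0.012 m and contact force between the fingers and arbor below 0.1 N and linear speed of arbor below 0.02 m/s), for 0.2 s.
2. the drift is tapped on the arbor (contact force between drift and arbor above 6 N and z of drift in the frame of arbor above 0.05 m and horizontal distance between arbor and socket_face below 0.003 m).
At the end, for the whole second after the job is handed in: The arbor stands upright (within 0.03 rad) in the socket, centred within 2 mm, its collar less than 1 mm above the table's face, at rest; the drift stands upright on the bench (within 0.1 rad and 4 mm), at rest and clear of the arbor; everything is released (z of arbor in the frame of socket_face between -0.003 and 0.001 m and horizontal distance between arbor and socket_face below 0.002 m and angle between arbor's own z axis and vertical below 0.03 rad and linear speed of each of arbor, drift below 0.01 m/s and angle between drift's own z axis and vertical below 0.1 rad and height (world z) of drift between -0.004 and 0.004 m and contact force between drift and arbor below 0.1 N); the robot touches nothing.
It fails at once if a heavy blow: more than 50 N between drift and arbor (contact force between drift and arbor above 50 N).
It fails at once if the arbor is pushed home with the gripper or arm instead of the drift (more than 2 N on it while it is less than 1.8 mm from home) (z of arbor in the frame of socket_face below 0.0018 m and horizontal distance between arbor and socket_face below 0.005 m and contact force between any of the fingers, the arm and arbor above 2 N).
It fails at once if a bystander on the bench or in the stand is moved more than 30 mm (distance of any of centre, chuck, tape, can, screwdriver, wrench, stepblock from where it was at the start of the episode above 0.03 m).
It also fails if it takes over 58 s, if anything falls off the work surface, if the arm or the gripper's body presses on something with over 40 N, if the wrist force passes 120 N, or if a joint passes its speed limit or range.

### The arm

A 7-joint arm with a two-finger parallel gripper is mounted at the origin on the work surface. World frame = base frame: x ahead of the robot, y to its left, z up, the work surface at z = 0. Lengths are in m, angles in rad, forces in N, time in s.
With the tool pointing down it reaches from about 0.4 to 0.85 m from the base axis. Payload 10.4 kg.
Tool frame: the origin (TCP) lies midway between the tips of the shut fingers; the grasp point (between the pads) lies 19 mm behind it; z points along the fingers, y is the line along which they close (so a half turn about z gives the same grasp; the last joint's range is limited). The gripper opens to 87 mm and grips with 3 to 60 N. Pads are 19 mm wide; open, the fingers measure 117 mm over their backs; the gripper's body (75 mm by 190 mm) begins 51 mm behind the grasp point.
Start: joints at [-1.21, 0.332, -0.065, 1.46, 0.022, 1.35, -0.088], TCP at [0.234, 0.58, 0.223] pointing down, gripper open.
Joint ranges: [-2.6, 2.6], [-0.5, 2.12], [-1.47, 1.34], [0.16, 2.42], [-1.27, 4.41], [0.06, 2.06], [-2.6, 2.6]. Speed limits (rad/s): [2.22, 2.22, 2.79, 2.79, 3.14, 3.14, 3.14].

### API

Orientations are given as a unit quaternion [x, y, z, w].
In Python, from bench import r gives the robot as it stands.
- The arm moves only by the tool arm_command, never from a script. Its arguments are lists of equal length, an entry for each row: "xyz": the shift along the world's x, y, z in m, a list of three; "rot": the turn, a rotation vector about the world's x, y, z in rad, a list of three. In form: {"xyz": [[tx, ty, tz], ...], "rot": [[ax, ay, az], ...]}. A call has 1 to 20 rows; each row is the pose to reach, as a shift and turn from the pose commanded when the call began; what a row does not reach only later rows make up. A row lasts 1/12 s, in which the tool goes at most 41.7 mm and 7.16 degrees, less where a joint would pass 70% of its speed; a pose out of reach is approached as far as the arm can. A call with a gripper value outside its range is refused whole. "grip" is the opening, from 0 (shut) to 1 (fully open), set as the call begins (left out, the last holds). The fingers move at their own pace and stop on an object; "squeeze" is the grip in N (left out, the last holds). Time passes only in rows, so rows that repeat a pose let the fingers close. It gives the time, the measured TCP pose, the force, the opening and the grip force at its end, in the units of the state.
- r.read_state(): the state, without advancing time (a new reading comes with each control period).
- r.camera(name): name is "side" or "top"; returns the picture (480x640x3 uint8, red, green, blue); there is no depth.
- r.camera_model(name): a dict with "fx", "fy", "cx", "cy" (pixels), "T" (4x4, takes a point from camera to world coordinates). Camera axes: x right, y up, looking along -z (the intrinsics and any distortion apply to the point x, -y, -z); pixel columns grow to the right and rows downward; lengths in m; the calibration is good to about 2 mm. A picture is of the moment at which its call begins. camera_model takes no time and is no camera call.
- r.close_job(): hands the job in; it is judged then, once.
Trained networks look in the newest picture that a camera, given by its name, has taken for a name from the list of things; names that differ only in an ending like _2 or _b are one class to them, and where a whole thing is asked for, a point or a joint stands for the part that bears it (a point fixed in the world has none). Each returns a list of dicts, best first, with "conf" (0 to 1); they miss things now and then, are a little off and sometimes report something else, mostly with a low value. They report only what shows in the picture. A call takes as long as a camera call. They do not tell look-alikes from the thing itself.
- r.look_for(label, camera): "at" ([x, y, z] in m, in the coordinates of the camera as it stood for that picture, good to about 4 mm: the middle of the surface that is visible of it).
- r.spot_point(label, camera): "at" ([x, y, z] in m, in the coordinates of the camera as it stood for that picture, good to about 4 mm: a listed point, or the origin of a listed thing).
The state is a dict: "time": time; "joint_positions": joint angles; "joint_vel": joint speeds; "joint_torque": joint torques, N m; "ee_pos": TCP position; "eef_rot": TCP orientation; "ft_force": force on the tool from outside, world axes, zero at the start; "torque": the same for the moment, N m; "width": finger opening in m; "grip_force": force on a finger pad.
Only numpy, scipy, OpenCV 4.12 (cv2) and the standard library are available. Lean on these libraries where they do the work, as an engineer would, in place of code of your own. Each camera call takes 0.05 s, during which the arm holds its last target. There are 200 camera calls.

## Working session

There is one attempt and no reset: what is moved stays moved. The work goes in short steps, Python scripts to look and compute and a tool call to move; the robot and the scene stay as the last step left them, time stands still between calls to the robot, and variables do not carry over. Pictures are saved under pics/ and viewed, at most 10 in all, crops included, and the job is handed in when it is done.

Besides the shell and the picture viewer there is one more tool, called by a JSON object that holds its "method" and its "body", one argument or row to a line. arm_command: Moves the arm, as the interface text tells. Its arguments: {"type":"object","properties":{"xyz":{"type":"array"},"rot":{"type":"array"},"grip":{"type":"number"},"squeeze":{"type":"number"}},"required":["xyz","rot"]}

```bash
mkdir -p pics; cat > h.py <<'E'
import numpy as np, cv2
from bench import r
def w(cam,p):
    T=np.array(r.camera_model(cam)["T"]); return (T@np.r_[p,1])[:3]
def px(cam,P):
    m=r.camera_model(cam); c=np.linalg.inv(np.array(m["T"]))@np.r_[P,1]
    return m["cx"]+m["fx"]*c[0]/-c[2], m["cy"]+m["fy"]*(-c[1])/-c[2]
def ray(cam,u,v,z):
    m=r.camera_model(cam);T=np.array(m["T"])
    d=T[:3,:3]@np.array([(u-m["cx"])/m["fx"],-(v-m["cy"])/m["fy"],-1]);o=T[:3,3]
    return o+d*(z-o[2])/d[2]
def snap(cam,f):
    a=r.camera(cam); cv2.imwrite("pics/"+f,cv2.cvtColor(a,cv2.COLOR_RGB2BGR)); return a
E
python3 - <<'E'
from h import *
np.set_printoptions(precision=4,suppress=True)
for c in("top","side"):
    snap(c,c+"0.png"); m=r.camera_model(c); print({k:(np.array(v) if k=="T" else v) for k,v in m.items()})
    for l in("arbor","arbor_top","socket_face","rack","drift","centre","chuck","rotary"):
        for d in r.spot_point(l,c)[:4]: print(c,l,round(d["conf"],2),w(c,d["at"]),np.round(px(c,w(c,d["at"]))))
s=r.read_state();print(s)
E
```

```text
{'fx': 457.62679898514085, 'fy': 457.62679898514085, 'cx': 314.077836630537, 'cy': 239.09888990983026, 'T': array([[ 0.0254,  0.9972, -0.071 ,  0.4993],
       [-0.9992,  0.0231, -0.0334, -0.023 ],
       [-0.0317,  0.0718,  0.9969,  1.0562],
       [ 0.    ,  0.    ,  0.    ,  1.    ]])}
top arbor 0.76 [0.5767 0.3044 0.0572] [181. 233.]
top arbor 0.71 [0.6722 0.3929 0.0457] [146. 191.]
top arbor 0.69 [0.5785 0.4123 0.0461] [135. 232.]
top arbor_top 0.82 [0.5737 0.3059 0.114 ] [172. 232.]
top arbor_top 0.72 [0.6757 0.3971 0.1002] [134. 184.]
top arbor_top 0.62 [0.5783 0.4152 0.1006] [123. 230.]
top socket_face 0.67 [ 0.5468 -0.1495  0.0772] [389. 251.]
top rack 0.62 [ 0.5573  0.229  -0.0022] [221. 244.]
top drift 0.95 [ 0.5254 -0.4662 -0.0014] [524. 266.]
top centre 0.57 [0.5405 0.1542 0.0575] [248. 251.]
top centre 0.3 [0.5795 0.3028 0.0586] [182. 232.]
top chuck 0.7 [0.5594 0.2227 0.0613] [217. 242.]
top chuck 0.47 [ 0.5498 -0.1478 -0.0007] [383. 251.]
top rotary 0.88 [ 0.5474 -0.1489  0.0015] [384. 252.]
{'fx': 583.1292157898049, 'fy': 583.1292157898049, 'cx': 319.69639288140905, 
[... 788 characters left out ...]
 [270. 218.]
side chuck 0.71 [0.5618 0.2298 0.0636] [270. 217.]
side rotary 0.85 [ 0.5456 -0.1473  0.0049] [353. 305.]
side rotary 0.44 [0.5593 0.2293 0.0654] [269. 217.]
{'time': 0.9, 'joint_positions': array([-1.2096,  0.3322, -0.0647,  1.4601,  0.0216,  1.3499, -0.0885]), 'joint_vel': array([ 0.0001,  0.001 , -0.0003, -0.0008,  0.001 ,  0.0012,  0.0008]), 'joint_torque': array([ -0.0013, -62.3026,   0.0239, -39.0143,  -0.0613,   0.0315,
         0.    ]), 'ee_pos': array([0.234 , 0.5796, 0.2226]), 'eef_rot': array([0.1907, 0.9816, 0.0001, 0.    ]), 'ft_force': array([-0.1368, -0.0024, -0.349 ]), 'torque': array([-0.0119,  0.0258, -0.0729]), 'grip_force': 0.0, 'width': 0.08715198175116545}
```

View pics/top0.png

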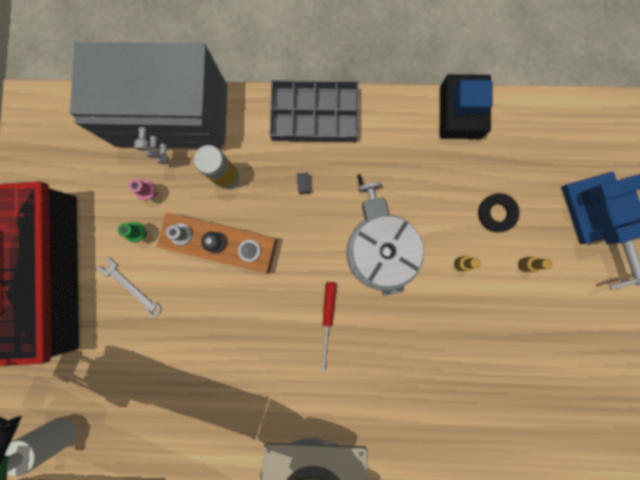

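View pics/side0.png

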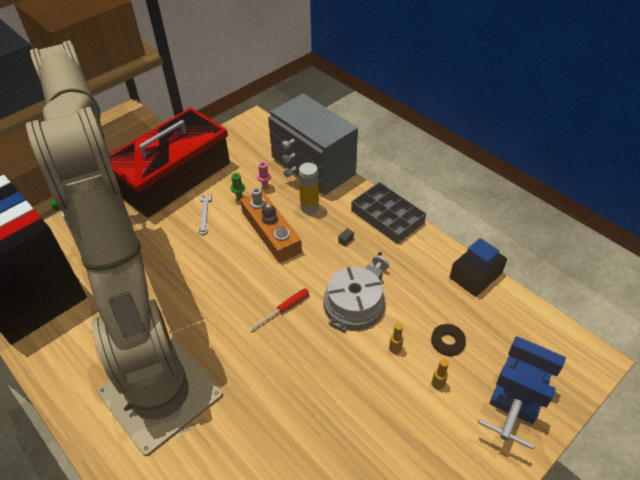

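The top view shows the plain steel arbor in the stand's left hole (178,232), the chuck at (213,242) and the centre at (249,250). The socket is at (388,251). The near drift is at (467,263) and the far look-alike at (537,265). In the side view, the green and pink decoys stand beside the stand at (237,185) and (263,175). Next I'll refine these positions.

```bash
python3 - <<'E'
from h import *
np.set_printoptions(precision=4,suppress=True)
exp={"arbor_top":(.575,.306),"arbor":(.575,.306),"socket_face":(.55,-.147),"drift":(.526,-.3185),"chuck":(.56,.228),"centre":(.541,.153),"can":None,"rotary":(.547,-.148)}
ims={}
for c in("top","side"):
    acc={k:[] for k in exp}
    for i in range(3):
        ims[c]=r.camera(c)
        for l,e in exp.items():
            for d in r.look_for(l,c) if 0 else r.spot_point(l,c):
                p=w(c,d["at"])
                if d["conf"]>.3 and (e is None or np.hypot(*(p[:2]-e))<.03): acc[l].append(p);break
    for l in exp:
        if acc[l]: print(c,l,len(acc[l]),np.mean(acc[l],0),np.std(acc[l],0))
a=ims["top"]
crop=lambda a,u,v,s: cv2.resize(a[v-s:v+s,u-s:u+s],(390,290 if 0 else 390),interpolation=cv2.INTER_CUBIC)
t=np.hstack([crop(ims["top"],178,232,20),crop(ims["top"],388,251,20)])
cv2.imwrite("pics/c1.png",cv2.cvtColor(t,cv2.COLOR_RGB2BGR))
t=np.hstack([crop(ims["side"],256,200,20),crop(ims["side"],355,286,20)])
cv2.imwrite("pics/c2.png",cv2.cvtColor(t,cv2.COLOR_RGB2BGR))
t=np.hstack([crop(ims["top"],467,263,20),crop(ims["side"],396,338,20)])
cv2.imwrite("pics/c3.png",cv2.cvtColor(t,cv2.COLOR_RGB2BGR))
print(r.read_state()["time"])
E
```

```text
top arbor_top 3 [0.5717 0.3037 0.1134] [0.0009 0.0015 0.0004]
top arbor 3 [0.5792 0.3045 0.058 ] [0.0016 0.0021 0.0012]
top socket_face 3 [ 0.5486 -0.1485  0.0773] [0.0015 0.001  0.0004]
top drift 3 [ 0.5264 -0.3201  0.0018] [0.0006 0.0011 0.0002]
top chuck 2 [0.5589 0.2215 0.0582] [0.0013 0.0018 0.001 ]
top centre 3 [0.5412 0.1541 0.0571] [0.0001 0.0005 0.0005]
top can 3 [0.6691 0.2496 0.0361] [0.0675 0.0369 0.0545]
top rotary 3 [ 0.545  -0.1476 -0.0006] [0.0008 0.0003 0.0012]
side arbor_top 3 [0.5771 0.3063 0.1173] [0.0017 0.0008 0.0013]
side arbor 3 [0.5732 0.3092 0.0628] [0.0011 0.0009 0.0008]
side socket_face 3 [ 0.5487 -0.1435  0.0806] [0.0007 0.0005 0.001 ]
side drift 3 [ 0.5245 -0.321   0.0032] [0.0017 0.0003 0.0005]
side chuck 3 [0.559  0.2301 0.0651] [0.0011 0.0008 0.0007]
side centre 3 [0.5424 0.1527 0.0645] [0.0014 0.0004 0.0013]
side can 3 [0.6599 0.1013 0.0046] [0.0802 0.1755 0.0029]
side rotary 3 [ 0.5453 -0.1473  0.0027] [0.001  0.0024 0.0009]
3.6
```

View pics/c1.png

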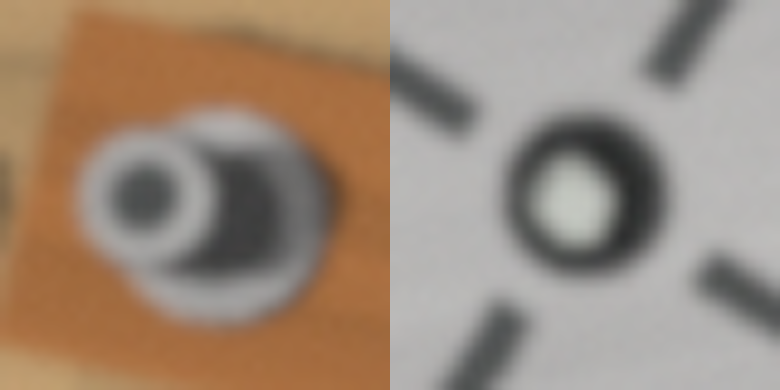

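View pics/c3.png

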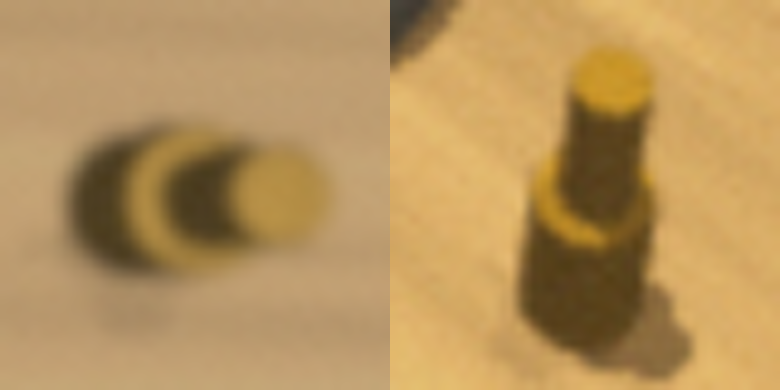

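The crops show the arbor's bored top at about (172.5,231.7), its collar at (180.3,233.6), the socket mouth at (387.5,250.3) and the drift top at (475.2,262.3) in the top view and (398.3,325.7) in the side view.

View pics/c2.png

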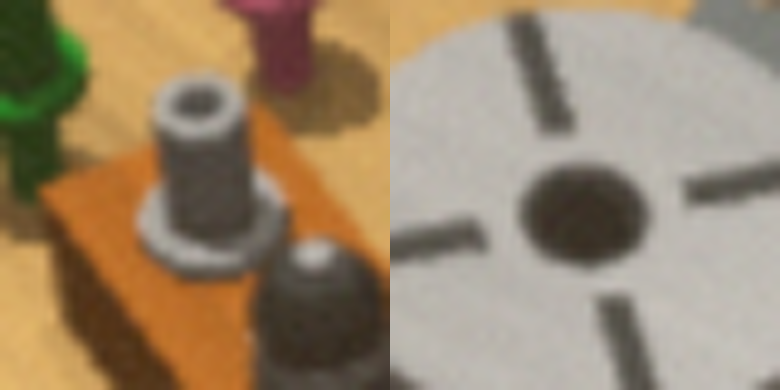

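```bash
python3 - <<'E'
from h import *
np.set_printoptions(precision=4,suppress=True)
print("arb top",ray("top",172.5,231.7,.116),"collar",ray("top",180.3,233.55,.068))
print("sock",ray("top",387.5,250.3,.08)); print("drift",ray("top",475.2,262.3,.11),ray("side",398.3,325.7,.11))
print("can top",ray("top",209,159,.17),ray("side",309,171,.17))
for c in("top","side"):
    r.camera(c)
    for d in r.spot_point("can",c): print(c,d["conf"],w(c,d["at"]))
E
```

```text
arb top [0.5749 0.304  0.116 ] collar [0.5751 0.3032 0.068 ]
sock [ 0.5486 -0.147   0.08  ]
drift [ 0.5268 -0.3219  0.11  ] [ 0.5263 -0.3206  0.11  ]
can top [0.7167 0.219  0.17  ] [0.712  0.2123 0.17  ]
top 0.66 [ 0.7175  0.2241 -0.0036]
side 0.66 [0.7157 0.225  0.0054]
```

```bash
python3 - <<'E'
from h import *
np.set_printoptions(precision=4,suppress=True)
print(ray("side",256.1,190.4,.116),ray("side",354.5,287.45,.08))
s=r.read_state();from scipy.spatial.transform import Rotation as R
print(s["ee_pos"],R.from_quat(s["eef_rot"]).as_matrix(),s["time"])
E
```

```text
[0.5753 0.3058 0.116 ] [ 0.5488 -0.1451  0.08  ]
[0.234  0.5796 0.2226] [[-0.9273  0.3744 -0.    ]
 [ 0.3744  0.9273  0.0001]
 [ 0.      0.0001 -1.    ]] 3.8
```

{"method": "arm_command", "body": {
  "xyz": [
    [0.02, -0.016, 0],
    [0.05, -0.04, 0],
    [0.08, -0.064, 0],
    [0.11, -0.089, 0],
    [0.14, -0.113, 0],
    [0.17, -0.137, 0],
    [0.2, -0.161, 0],
    [0.23, -0.185, 0],
    [0.26, -0.209, 0],
    [0.29, -0.234, 0],
    [0.32, -0.258, -0.02],
    [0.335, -0.27, -0.04],
    [0.341, -0.2746, -0.06],
    [0.341, -0.2746, -0.06],
    [0.341, -0.2746, -0.06]
  ],
  "rot": [
    [0, 0, -0.1],
    [0, 0, -0.2],
    [0, 0, -0.3],
    [0, 0, -0.42],
    [0, 0, -0.54],
    [0, 0, -0.66],
    [0, 0, -0.78],
    [0, 0, -0.9],
    [0, 0, -1.02],
    [0, 0, -1.14],
    [0, 0, -1.26],
    [0, 0, -1.34],
    [0, 0, -1.396],
    [0, 0, -1.396],
    [0, 0, -1.396]
  ],
  "grip": 1
}}

```text
time: 5.05
ee_pos: [0.5743, 0.3049, 0.1619]
eef_rot: [0.776, 0.63, -0.001, -0.0]
ft_force: [-0.1, 0.6, 0.5]
width: 0.0867
grip_force: 0.0
```

{"method": "arm_command", "body": {
  "xyz": [
    [0, 0, -0.02],
    [0, 0, -0.045],
    [0, 0, -0.065],
    [0, 0, -0.078],
    [0, 0, -0.083],
    [0, 0, -0.083]
  ],
  "rot": [
    [0, 0, 0],
    [0, 0, 0],
    [0, 0, 0],
    [0, 0, 0],
    [0, 0, 0],
    [0, 0, 0]
  ]
}}

```text
time: 5.55
ee_pos: [0.5744, 0.3059, 0.0797]
eef_rot: [0.776, 0.63, -0.0, -0.0]
ft_force: [0.1, 0.3, 0.6]
width: 0.087
grip_force: 0.0
```

{"method": "arm_command", "body": {
  "xyz": [
    [0, 0, 0],
    [0, 0, 0],
    [0, 0, 0],
    [0, 0, 0],
    [0, 0, 0],
    [0, 0, 0],
    [0, 0, 0],
    [0, 0, 0]
  ],
  "rot": [
    [0, 0, 0],
    [0, 0, 0],
    [0, 0, 0],
    [0, 0, 0],
    [0, 0, 0],
    [0, 0, 0],
    [0, 0, 0],
    [0, 0, 0]
  ],
  "grip": 0.2,
  "squeeze": 25
}}

```text
time: 6.22
ee_pos: [0.575, 0.305, 0.0796]
eef_rot: [0.777, 0.629, 0.0, 0.0]
ft_force: [1.1, -0.6, 0.3]
width: 0.0417
grip_force: 0.0
```

{"method": "arm_command", "body": {
  "xyz": [
    [0, 0, 0],
    [0, 0, 0],
    [0, 0, 0],
    [0, 0, 0]
  ],
  "rot": [
    [0, 0, 0],
    [0, 0, 0],
    [0, 0, 0],
    [0, 0, 0]
  ],
  "grip": 0
}}

```text
time: 6.55
ee_pos: [0.5751, 0.305, 0.0796]
eef_rot: [0.777, 0.629, 0.0, 0.0]
ft_force: [1.4, -0.8, -0.6]
width: 0.0295
grip_force: 25.0
```

{"method": "arm_command", "body": {
  "xyz": [
    [0, 0, 0.01],
    [0, 0, 0.03],
    [0, 0, 0.06],
    [0, 0, 0.09],
    [0, 0, 0.115],
    [-0.0009, -0.015, 0.13],
    [-0.0025, -0.045, 0.13],
    [-0.0045, -0.078, 0.13],
    [-0.0067, -0.115, 0.13],
    [-0.0087, -0.15, 0.13],
    [-0.0108, -0.185, 0.13],
    [-0.0128, -0.22, 0.13],
    [-0.0149, -0.255, 0.13],
    [-0.0169, -0.29, 0.13],
    [-0.0189, -0.325, 0.13],
    [-0.021, -0.36, 0.13],
    [-0.023, -0.395, 0.13],
    [-0.0248, -0.425, 0.13],
    [-0.0258, -0.443, 0.125],
    [-0.0263, -0.451, 0.115]
  ],
  "rot": [
    [0, 0, 0],
    [0, 0, 0],
    [0, 0, 0],
    [0, 0, 0],
    [0, 0, 0],
    [0, 0, 0],
    [0, 0, 0],
    [0, 0, 0],
    [0, 0, 0],
    [0, 0, 0],
    [0, 0, 0],
    [0, 0, 0],
    [0, 0, 0],
    [0, 0, 0],
    [0, 0, 0],
    [0, 0, 0],
    [0, 0, 0],
    [0, 0, 0],
    [0, 0, 0],
    [0, 0, 0]
  ]
}}

```text
time: 8.22
ee_pos: [0.5485, -0.15, 0.196]
eef_rot: [0.778, 0.628, 0.001, 0.001]
ft_force: [0.6, -0.1, -1.9]
width: 0.0292
grip_force: 25.0
```

{"method": "arm_command", "body": {
  "xyz": [
    [0, 0, -0.01],
    [0, 0, -0.02],
    [0, 0, -0.02]
  ],
  "rot": [
    [0, 0, 0],
    [0, 0, 0],
    [0, 0, 0]
  ]
}}

```text
time: 8.47
ee_pos: [0.5478, -0.1435, 0.1718]
eef_rot: [0.776, 0.63, -0.001, -0.002]
ft_force: [-1.0, -0.1, -2.4]
width: 0.0295
grip_force: 25.0
```

```bash
python3 - <<'E'
from h import *
np.set_printoptions(precision=4,suppress=True)
a=snap("side","s1.png");b=snap("top","t1.png")
c=lambda a,u,v,s:cv2.resize(a[v-s:v+s,u-s:u+s],(390,390),interpolation=cv2.INTER_CUBIC)
cv2.imwrite("pics/c4.png",cv2.cvtColor(np.hstack([c(a,355,270,40),c(b,388,251,40)]),cv2.COLOR_RGB2BGR))
s=r.read_state();print(s["ee_pos"],s["eef_rot"],s["ft_force"],s["width"],s["time"])
for cc in("side","top"):
    for l in("arbor","arbor_top"):
        for d in r.spot_point(l,cc)[:5]:print(cc,l,d["conf"],w(cc,d["at"]))
E
```

```text
[ 0.5487 -0.1441  0.1739] [ 0.7762  0.6305 -0.0004 -0.0006] [-0.1449 -0.5331 -1.1706] 0.02954254157588127 8.5667
side arbor 0.84 [ 0.5424 -0.1414  0.153 ]
side arbor 0.58 [0.5791 0.413  0.0503]
top arbor 0.67 [0.6716 0.3939 0.0433]
top arbor 0.63 [0.578  0.4082 0.0435]
top arbor_top 0.93 [0.5746 0.4145 0.1007]
top arbor_top 0.59 [0.674  0.3968 0.1027]
```

View pics/c4.png

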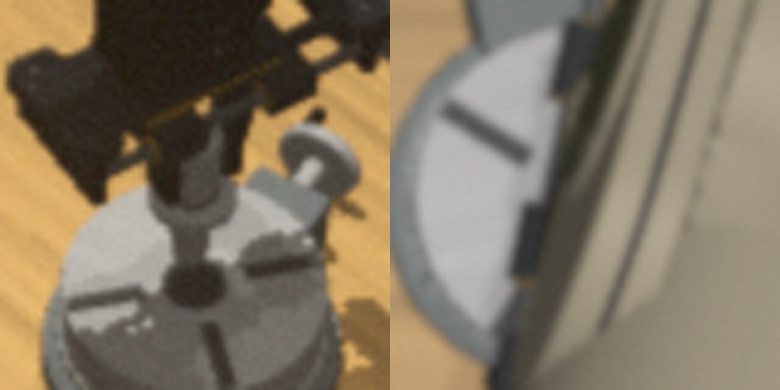

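The side crop shows the arbor held upright with its shank end just above and behind the dark socket mouth at (195,284). That agrees with the expected position, so I'll let it settle and lower it in steps.

{"method": "arm_command", "body": {
  "xyz": [
    [0, 0, 0],
    [0, 0, 0],
    [0, 0, -0.01],
    [0, 0, -0.02],
    [0, 0, -0.03],
    [0, 0, -0.035],
    [0, 0, -0.035],
    [0, 0, -0.035]
  ],
  "rot": [
    [0, 0, 0],
    [0, 0, 0],
    [0, 0, 0],
    [0, 0, 0],
    [0, 0, 0],
    [0, 0, 0],
    [0, 0, 0],
    [0, 0, 0]
  ]
}}

```text
time: 9.43
ee_pos: [0.5484, -0.1461, 0.1391]
eef_rot: [0.777, 0.629, -0.0, -0.0]
ft_force: [0.5, -0.7, -1.5]
width: 0.0293
grip_force: 25.0
```

{"method": "arm_command", "body": {
  "xyz": [
    [0, 0, -0.006],
    [0, 0, -0.012],
    [0, 0, -0.018],
    [0, 0, -0.018],
    [0, 0, -0.018]
  ],
  "rot": [
    [0, 0, 0],
    [0, 0, 0],
    [0, 0, 0],
    [0, 0, 0],
    [0, 0, 0]
  ]
}}

```text
time: 9.85
ee_pos: [0.5485, -0.1461, 0.1212]
eef_rot: [0.777, 0.629, -0.0, -0.0]
ft_force: [0.3, 0.0, -2.1]
width: 0.0293
grip_force: 25.0
```

{"method": "arm_command", "body": {
  "xyz": [
    [0, 0, -0.004],
    [0, 0, -0.008],
    [0, 0, -0.011],
    [0, 0, -0.011],
    [0, 0, -0.011]
  ],
  "rot": [
    [0, 0, 0],
    [0, 0, 0],
    [0, 0, 0],
    [0, 0, 0],
    [0, 0, 0]
  ]
}}

```text
time: 10.27
ee_pos: [0.5487, -0.1462, 0.1104]
eef_rot: [0.777, 0.629, -0.0, 0.0]
ft_force: [1.1, -1.1, -2.0]
width: 0.029
grip_force: 25.0
```

{"method": "arm_command", "body": {
  "xyz": [
    [0, 0, -0.001],
    [0, 0, -0.001],
    [0, 0, -0.001],
    [0, 0, -0.001],
    [0, 0, -0.001],
    [0, 0, -0.001],
    [0, 0, -0.001],
    [0, 0, -0.001]
  ],
  "rot": [
    [0, 0, 0],
    [0, 0, 0],
    [0, 0, 0],
    [0, 0, 0],
    [0, 0, 0],
    [0, 0, 0],
    [0, 0, 0],
    [0, 0, 0]
  ],
  "grip": 0.85
}}

```text
time: 10.93
ee_pos: [0.5487, -0.146, 0.1096]
eef_rot: [0.777, 0.63, 0.0, 0.0]
ft_force: [0.3, -0.2, 0.2]
width: 0.071
grip_force: 0.0
```

{"method": "arm_command", "body": {
  "xyz": [
    [0, 0, 0],
    [0, 0, 0.02],
    [0, 0, 0.05],
    [0, 0, 0.085],
    [0, 0, 0.11],
    [0, -0.01, 0.12],
    [-0.002, -0.03, 0.12],
    [-0.006, -0.06, 0.12],
    [-0.01, -0.09, 0.12],
    [-0.016, -0.125, 0.12],
    [-0.02, -0.155, 0.12],
    [-0.022, -0.17, 0.11],
    [-0.0222, -0.175, 0.09],
    [-0.0222, -0.175, 0.06],
    [-0.0222, -0.175, 0.04],
    [-0.0222, -0.175, 0.035],
    [-0.0222, -0.175, 0.035],
    [-0.0222, -0.175, 0.035]
  ],
  "rot": [
    [0, 0, 0],
    [0, 0, 0],
    [0, 0, 0],
    [0, 0, 0],
    [0, 0, 0],
    [0, 0, 0],
    [0, 0, 0],
    [0, 0, 0],
    [0, 0, 0],
    [0, 0, 0],
    [0, 0, 0],
    [0, 0, 0],
    [0, 0, 0],
    [0, 0, 0],
    [0, 0, 0],
    [0, 0, 0],
    [0, 0, 0],
    [0, 0, 0]
  ]
}}

```text
time: 12.43
ee_pos: [0.5267, -0.3214, 0.1453]
eef_rot: [0.777, 0.629, 0.0, 0.0]
ft_force: [-0.9, -0.7, 0.4]
width: 0.0741
grip_force: 0.0
```

```bash
python3 - <<'E'
from h import *
np.set_printoptions(precision=4,suppress=True)
a=snap("side","s2.png");b=snap("top","t2.png")
c=lambda a,u,v,s:cv2.resize(a[v-s:v+s,u-s:u+s],(390,390),interpolation=cv2.INTER_CUBIC)
cv2.imwrite("pics/c5.png",cv2.cvtColor(np.hstack([c(a,365,280,50),c(b,388,251,25)]),cv2.COLOR_RGB2BGR))
s=r.read_state();print(s["ee_pos"],s["eef_rot"],s["ft_force"],s["width"],s["time"])
for cc in("side","top"):
    for l in("arbor","arbor_top"):
        for d in r.spot_point(l,cc)[:5]:print(cc,l,d["conf"],w(cc,d["at"]))
E
```

```text
[ 0.5272 -0.3216  0.1462] [0.777  0.6295 0.0005 0.001 ] [0.3963 0.2814 0.4932] 0.07404938426989191 12.5333
side arbor 0.84 [ 0.5504 -0.1434  0.0841]
side arbor_top 0.52 [ 0.5456 -0.1481  0.1404]
side arbor_top 0.35 [0.5606 0.2303 0.0605]
top arbor 0.89 [0.5787 0.4116 0.0466]
top arbor 0.65 [ 0.5517 -0.1479  0.0845]
top arbor 0.65 [0.6737 0.391  0.0432]
top arbor 0.44 [ 0.5459 -0.151   0.14  ]
top arbor_top 0.79 [0.6752 0.3985 0.1016]
top arbor_top 0.71 [ 0.5476 -0.147   0.1353]
top arbor_top 0.7 [0.579  0.4147 0.0996]
top arbor_top 0.49 [ 0.5268 -0.32    0.0029]
```

View pics/c5.png

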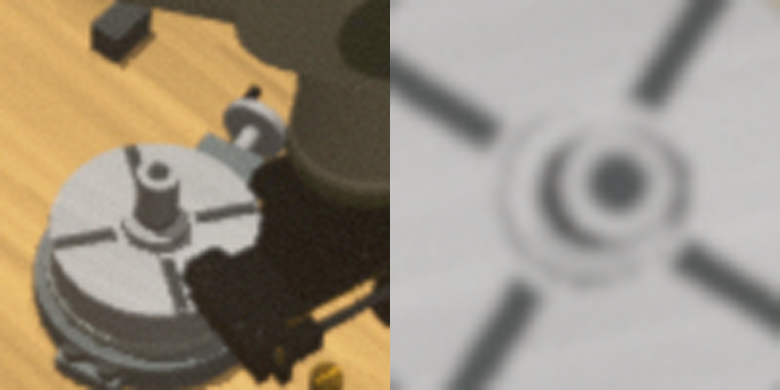

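The arbor stands upright in the socket, about 4–5 mm proud, with its top at about (616,182) in the top crop. Next I'll grip the drift.

{"method": "arm_command", "body": {
  "xyz": [
    [0, 0, -0.02],
    [0, 0, -0.045],
    [0, 0, -0.068],
    [0, 0, -0.08],
    [0, 0, -0.086],
    [0, 0, -0.086]
  ],
  "rot": [
    [0, 0, 0],
    [0, 0, 0],
    [0, 0, 0],
    [0, 0, 0],
    [0, 0, 0],
    [0, 0, 0]
  ]
}}

```text
time: 13.23
ee_pos: [0.5261, -0.3209, 0.0579]
eef_rot: [0.777, 0.629, -0.0, -0.001]
ft_force: [0.5, 0.0, 0.8]
width: 0.0739
grip_force: 0.0
```

{"method": "arm_command", "body": {
  "xyz": [
    [0, 0, 0],
    [0, 0, 0],
    [0, 0, 0],
    [0, 0, 0],
    [0, 0, 0],
    [0, 0, 0],
    [0, 0, 0],
    [0, 0, 0],
    [0, 0, 0],
    [0, 0, 0],
    [0, 0, 0],
    [0, 0, 0],
    [0, 0, 0],
    [0, 0, 0]
  ],
  "rot": [
    [0, 0, 0],
    [0, 0, 0],
    [0, 0, 0],
    [0, 0, 0],
    [0, 0, 0],
    [0, 0, 0],
    [0, 0, 0],
    [0, 0, 0],
    [0, 0, 0],
    [0, 0, 0],
    [0, 0, 0],
    [0, 0, 0],
    [0, 0, 0],
    [0, 0, 0]
  ],
  "grip": 0,
  "squeeze": 58
}}

```text
time: 14.4
ee_pos: [0.5265, -0.321, 0.0585]
eef_rot: [0.777, 0.63, 0.0, 0.0]
ft_force: [0.7, -1.6, -0.8]
width: 0.0213
grip_force: 58.0
```

{"method": "arm_command", "body": {
  "xyz": [
    [0, 0, 0.01],
    [0, 0, 0.03],
    [0, 0, 0.06],
    [0, 0, 0.095],
    [0, 0, 0.13],
    [0, 0.005, 0.155],
    [0.001, 0.02, 0.165],
    [0.005, 0.045, 0.165],
    [0.01, 0.075, 0.165],
    [0.014, 0.105, 0.165],
    [0.018, 0.135, 0.165],
    [0.021, 0.16, 0.165],
    [0.0222, 0.172, 0.165],
    [0.0222, 0.175, 0.165],
    [0.0222, 0.175, 0.16],
    [0.0222, 0.175, 0.155],
    [0.0222, 0.175, 0.15],
    [0.0222, 0.175, 0.15],
    [0.0222, 0.175, 0.15]
  ],
  "rot": [
    [0, 0, 0],
    [0, 0, 0],
    [0, 0, 0],
    [0, 0, 0],
    [0, 0, 0],
    [0, 0, 0],
    [0, 0, 0],
    [0, 0, 0],
    [0, 0, 0],
    [0, 0, 0],
    [0, 0, 0],
    [0, 0, 0],
    [0, 0, 0],
    [0, 0, 0],
    [0, 0, 0],
    [0, 0, 0],
    [0, 0, 0],
    [0, 0, 0],
    [0, 0, 0]
  ]
}}

```text
time: 15.98
ee_pos: [0.5482, -0.1471, 0.208]
eef_rot: [0.778, 0.629, -0.0, -0.0]
ft_force: [0.5, -0.1, -3.8]
width: 0.021
grip_force: 58.0
```

{"method": "arm_command", "body": {
  "xyz": [
    [0, 0, -0.0015],
    [0, 0, -0.003],
    [0, 0, -0.0045],
    [0, 0, -0.006],
    [0, 0, -0.007],
    [0, 0, -0.0075],
    [0, 0, -0.008]
  ],
  "rot": [
    [0, 0, 0],
    [0, 0, 0],
    [0, 0, 0],
    [0, 0, 0],
    [0, 0, 0],
    [0, 0, 0],
    [0, 0, 0]
  ]
}}

```text
time: 16.57
ee_pos: [0.5487, -0.146, 0.2005]
eef_rot: [0.777, 0.63, 0.0, 0.0]
ft_force: [0.5, -0.3, -4.3]
width: 0.0207
grip_force: 58.0
```

{"method": "arm_command", "body": {
  "xyz": [
    [0, 0, -0.0005],
    [0, 0, -0.001],
    [0, 0, -0.0015],
    [0, 0, -0.002],
    [0, 0, -0.002]
  ],
  "rot": [
    [0, 0, 0],
    [0, 0, 0],
    [0, 0, 0],
    [0, 0, 0],
    [0, 0, 0]
  ]
}}

```text
time: 16.98
ee_pos: [0.5489, -0.1461, 0.199]
eef_rot: [0.777, 0.63, 0.0, 0.0]
ft_force: [-1.4, 1.4, 0.6]
width: 0.021
grip_force: 58.0
```

{"method": "arm_command", "body": {
  "xyz": [
    [0, 0, -0.0005],
    [0, 0, -0.001],
    [0, 0, -0.001]
  ],
  "rot": [
    [0, 0, 0],
    [0, 0, 0],
    [0, 0, 0]
  ]
}}

```text
time: 17.23
ee_pos: [0.5489, -0.1461, 0.1979]
eef_rot: [0.777, 0.63, 0.0, 0.0]
ft_force: [-1.1, 0.8, 3.5]
width: 0.0212
grip_force: 58.0
```

{"method": "arm_command", "body": {
  "xyz": [
    [0, 0, -0.0004],
    [0, 0, -0.0008],
    [0, 0, -0.0012],
    [0, 0, -0.0016],
    [0, 0, -0.0016]
  ],
  "rot": [
    [0, 0, 0],
    [0, 0, 0],
    [0, 0, 0],
    [0, 0, 0],
    [0, 0, 0]
  ]
}}

```text
time: 17.65
ee_pos: [0.5491, -0.1461, 0.1966]
eef_rot: [0.777, 0.63, 0.0, 0.0]
ft_force: [-2.1, 0.8, 8.2]
width: 0.021
grip_force: 58.0
```

{"method": "arm_command", "body": {
  "xyz": [
    [0, 0, -0.0004],
    [0, 0, -0.0008],
    [0, 0, -0.0012],
    [0, 0, -0.0012]
  ],
  "rot": [
    [0, 0, 0],
    [0, 0, 0],
    [0, 0, 0],
    [0, 0, 0]
  ]
}}

```text
time: 17.98
ee_pos: [0.5492, -0.1461, 0.1958]
eef_rot: [0.777, 0.629, 0.001, 0.0]
ft_force: [-2.8, 1.3, 10.0]
width: 0.0214
grip_force: 58.0
```

{"method": "arm_command", "body": {
  "xyz": [
    [0, 0, -0.0004],
    [0, 0, -0.0008],
    [0, 0, -0.0008]
  ],
  "rot": [
    [0, 0, 0],
    [0, 0, 0],
    [0, 0, 0]
  ]
}}

```text
time: 18.23
ee_pos: [0.5493, -0.1462, 0.1952]
eef_rot: [0.777, 0.629, 0.001, 0.001]
ft_force: [-3.3, 1.7, 11.2]
width: 0.021
grip_force: 58.0
```

{"method": "arm_command", "body": {
  "xyz": [
    [0, 0, -0.0004],
    [0, 0, -0.0008],
    [0, 0, -0.0008]
  ],
  "rot": [
    [0, 0, 0],
    [0, 0, 0],
    [0, 0, 0]
  ]
}}

```text
time: 18.48
ee_pos: [0.5493, -0.1462, 0.1947]
eef_rot: [0.777, 0.629, 0.001, 0.001]
ft_force: [-3.1, 0.9, 13.6]
width: 0.021
grip_force: 58.0
```

{"method": "arm_command", "body": {
  "xyz": [
    [0, 0, -0.0004],
    [0, 0, -0.0008],
    [0, 0, -0.0008]
  ],
  "rot": [
    [0, 0, 0],
    [0, 0, 0],
    [0, 0, 0]
  ]
}}

```text
time: 18.73
ee_pos: [0.5494, -0.1463, 0.1945]
eef_rot: [0.777, 0.629, 0.001, 0.001]
ft_force: [-5.3, 1.2, 19.5]
width: 0.0211
grip_force: 58.0
```

{"method": "arm_command", "body": {
  "xyz": [
    [0, 0, -0.0004],
    [0, 0, -0.0008],
    [0, 0, -0.0008]
  ],
  "rot": [
    [0, 0, 0],
    [0, 0, 0],
    [0, 0, 0]
  ]
}}

```text
time: 18.98
ee_pos: [0.5496, -0.1463, 0.1944]
eef_rot: [0.777, 0.629, 0.001, 0.001]
ft_force: [-8.0, 2.5, 24.7]
width: 0.0211
grip_force: 58.1
```

{"method": "arm_command", "body": {
  "xyz": [
    [0, 0, -0.0003],
    [0, 0, -0.0005],
    [0, 0, -0.0005]
  ],
  "rot": [
    [0, 0, 0],
    [0, 0, 0],
    [0, 0, 0]
  ]
}}

```text
time: 19.23
ee_pos: [0.5496, -0.1463, 0.1944]
eef_rot: [0.777, 0.629, 0.002, 0.001]
ft_force: [-8.7, 2.2, 28.4]
width: 0.021
grip_force: 58.1
```

{"method": "arm_command", "body": {
  "xyz": [
    [0, 0, 0.001],
    [0, 0, 0.003],
    [0, 0, 0.006],
    [0, 0, 0.012],
    [0, 0, 0.025],
    [0, 0, 0.03],
    [-0.002, -0.015, 0.03],
    [-0.005, -0.035, 0.03],
    [-0.009, -0.065, 0.03],
    [-0.013, -0.1, 0.03],
    [-0.017, -0.13, 0.03],
    [-0.02, -0.16, 0.03],
    [-0.0222, -0.172, 0.015],
    [-0.0222, -0.175, -0.005],
    [-0.0222, -0.175, -0.03],
    [-0.0222, -0.175, -0.055],
    [-0.0222, -0.175, -0.08],
    [-0.0222, -0.175, -0.1],
    [-0.0222, -0.175, -0.11],
    [-0.0222, -0.175, -0.11]
  ],
  "rot": [
    [0, 0, 0],
    [0, 0, 0],
    [0, 0, 0],
    [0, 0, 0],
    [0, 0, 0],
    [0, 0, 0],
    [0, 0, 0],
    [0, 0, 0],
    [0, 0, 0],
    [0, 0, 0],
    [0, 0, 0],
    [0, 0, 0],
    [0, 0, 0],
    [0, 0, 0],
    [0, 0, 0],
    [0, 0, 0],
    [0, 0, 0],
    [0, 0, 0],
    [0, 0, 0],
    [0, 0, 0]
  ]
}}

```text
time: 20.9
ee_pos: [0.5252, -0.3201, 0.0785]
eef_rot: [0.777, 0.63, -0.001, -0.002]
ft_force: [-0.6, 0.6, -4.9]
width: 0.0212
grip_force: 58.0
```

```bash
python3 - <<'E'
from h import *
np.set_printoptions(precision=4,suppress=True)
a=snap("side","s3.png");b=snap("top","t3.png")
c=lambda a,u,v,s:cv2.resize(a[v-s:v+s,u-s:u+s],(390,390),interpolation=cv2.INTER_CUBIC)
cv2.imwrite("pics/c6.png",cv2.cvtColor(np.hstack([c(a,375,300,50),c(b,388,251,25)]),cv2.COLOR_RGB2BGR))
s=r.read_state();print(s["ee_pos"],s["eef_rot"],s["ft_force"],s["width"],s["time"])
for cc in("side","top"):
    for l in("arbor","arbor_top","drift"):
        for d in r.spot_point(l,cc)[:5]:print(cc,l,d["conf"],w(cc,d["at"]))
E
```

```text
[ 0.5268 -0.3213  0.0817] [0.777  0.6295 0.     0.0003] [-0.2932  0.276  -4.38  ] 0.020873289246193857 21.0
side arbor 0.88 [ 0.548  -0.1415  0.082 ]
side arbor_top 0.68 [ 0.5459 -0.1439  0.1382]
side arbor_top 0.37 [0.6704 0.3923 0.1061]
side drift 0.56 [ 0.5225 -0.3196  0.0225]
top arbor 0.67 [0.6705 0.3951 0.0422]
top arbor 0.66 [ 0.5527 -0.1453  0.0801]
top arbor 0.56 [0.5787 0.4106 0.0423]
top arbor 0.3 [ 0.5482 -0.1474  0.0761]
top arbor_top 0.79 [0.5756 0.4143 0.1018]
top arbor_top 0.76 [0.6739 0.3973 0.1025]
top arbor_top 0.25 [ 0.3776 -0.0211  0.0032]
top drift 0.41 [ 0.5245 -0.3186  0.0236]
```

View pics/c6.png

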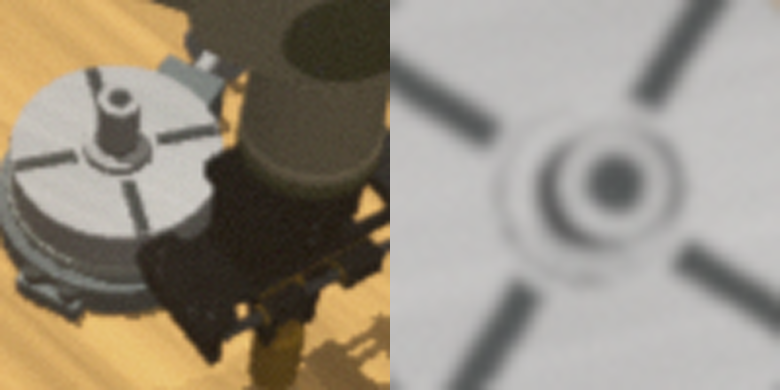

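The collar now sits flat on the table's face, the arbor is still centred, and the drift is held upright above the bench. Next I'll set it down.

{"method": "arm_command", "body": {
  "xyz": [
    [0, 0, -0.006],
    [0, 0, -0.012],
    [0, 0, -0.016],
    [0, 0, -0.018],
    [0, 0, -0.019],
    [0, 0, -0.019],
    [0, 0, -0.019]
  ],
  "rot": [
    [0, 0, 0],
    [0, 0, 0],
    [0, 0, 0],
    [0, 0, 0],
    [0, 0, 0],
    [0, 0, 0],
    [0, 0, 0]
  ]
}}

```text
time: 21.88
ee_pos: [0.5265, -0.3212, 0.0621]
eef_rot: [0.777, 0.629, -0.0, 0.0]
ft_force: [-0.8, 0.7, -4.6]
width: 0.0211
grip_force: 58.0
```

{"method": "arm_command", "body": {
  "xyz": [
    [0, 0, -0.001],
    [0, 0, -0.002],
    [0, 0, -0.003],
    [0, 0, -0.0035],
    [0, 0, -0.0035]
  ],
  "rot": [
    [0, 0, 0],
    [0, 0, 0],
    [0, 0, 0],
    [0, 0, 0],
    [0, 0, 0]
  ]
}}

```text
time: 22.3
ee_pos: [0.5265, -0.321, 0.0586]
eef_rot: [0.777, 0.629, 0.0, 0.0]
ft_force: [0.2, -0.8, -4.5]
width: 0.0214
grip_force: 58.0
```

{"method": "arm_command", "body": {
  "xyz": [
    [0, 0, -0.0005],
    [0, 0, -0.001],
    [0, 0, -0.001]
  ],
  "rot": [
    [0, 0, 0],
    [0, 0, 0],
    [0, 0, 0]
  ]
}}

```text
time: 22.55
ee_pos: [0.5267, -0.3211, 0.0585]
eef_rot: [0.777, 0.629, 0.0, 0.0]
ft_force: [-3.1, 2.2, 6.2]
width: 0.0212
grip_force: 58.0
```

On the bench. I'll release it and back off.

{"method": "arm_command", "body": {
  "xyz": [
    [0, 0, 0.0008],
    [0, 0, 0.0008],
    [0, 0, 0.0008],
    [0, 0, 0.0008],
    [0, 0, 0.0008],
    [0, 0, 0.0008],
    [0, 0, 0.0008],
    [0, 0, 0.0008]
  ],
  "rot": [
    [0, 0, 0],
    [0, 0, 0],
    [0, 0, 0],
    [0, 0, 0],
    [0, 0, 0],
    [0, 0, 0],
    [0, 0, 0],
    [0, 0, 0]
  ],
  "grip": 0.85
}}

```text
time: 23.22
ee_pos: [0.5265, -0.321, 0.0584]
eef_rot: [0.777, 0.629, 0.0, 0.0]
ft_force: [-0.6, -0.7, -0.4]
width: 0.0663
grip_force: 0.0
```

{"method": "arm_command", "body": {
  "xyz": [
    [0, 0, 0.01],
    [0, 0, 0.03],
    [0, 0, 0.06],
    [0, 0, 0.09],
    [0, 0, 0.12],
    [0, 0, 0.15],
    [0, -0.02, 0.17],
    [0, -0.05, 0.18],
    [0, -0.085, 0.18],
    [0, -0.12, 0.18],
    [0, -0.14, 0.18],
    [0, -0.15, 0.18],
    [0, -0.15, 0.18],
    [0, -0.15, 0.18],
    [0, -0.15, 0.18]
  ],
  "rot": [
    [0, 0, 0],
    [0, 0, 0],
    [0, 0, 0],
    [0, 0, 0],
    [0, 0, 0],
    [0, 0, 0],
    [0, 0, 0],
    [0, 0, 0],
    [0, 0, 0],
    [0, 0, 0],
    [0, 0, 0],
    [0, 0, 0],
    [0, 0, 0],
    [0, 0, 0],
    [0, 0, 0]
  ]
}}

```text
time: 24.47
ee_pos: [0.5274, -0.4693, 0.2387]
eef_rot: [0.776, 0.63, 0.001, -0.0]
ft_force: [0.3, -0.4, 0.5]
width: 0.0741
grip_force: 0.0
```

```bash
python3 - <<'E'
from h import *
np.set_printoptions(precision=4,suppress=True)
a=snap("side","s4.png");b=snap("top","t4.png")
c=lambda a,u,v,s:cv2.resize(a[v-s:v+s,u-s:u+s],(390,390),interpolation=cv2.INTER_CUBIC)
cv2.imwrite("pics/c7.png",cv2.cvtColor(np.hstack([c(a,370,300,60),c(b,420,255,70)]),cv2.COLOR_RGB2BGR))
s=r.read_state();print(s["ee_pos"],s["ft_force"],s["width"],s["time"])
for cc in("side","top"):
    for l in("arbor","arbor_top","drift"):
        for d in r.spot_point(l,cc)[:5]:print(cc,l,d["conf"],w(cc,d["at"]))
E
```

```text
[ 0.5275 -0.4693  0.2388] [ 0.1336 -0.0276  0.6984] 0.0738845070014139 24.5667
side arbor 0.7 [ 0.5476 -0.1447  0.0831]
side arbor 0.68 [ 0.5502 -0.1461  0.1386]
side arbor_top 0.59 [ 0.382  -0.0206  0.0021]
side drift 0.93 [ 0.5285 -0.4647  0.0028]
side drift 0.76 [ 0.5261 -0.3193  0.0021]
top arbor 0.92 [0.6704 0.3956 0.0431]
top arbor 0.86 [0.5825 0.4134 0.048 ]
top arbor 0.56 [ 0.5514 -0.1453  0.0785]
top arbor_top 0.64 [0.6734 0.3964 0.102 ]
top arbor_top 0.59 [0.5747 0.4147 0.1035]
top drift 0.73 [ 0.5254 -0.3207  0.0026]
top drift 0.63 [ 0.5262 -0.467   0.0012]
top drift 0.45 [ 0.5563  0.2282 -0.002 ]
top drift 0.23 [ 0.6982  0.0403 -0.0007]
top drift 0.19 [ 0.3773 -0.0198  0.0023]
```

View pics/c7.png

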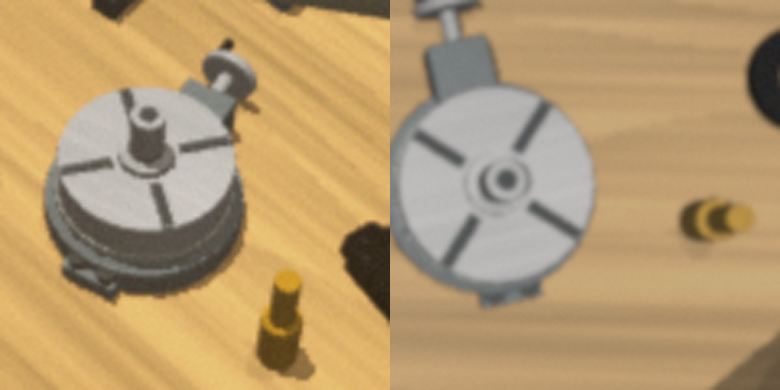

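The arbor is seated with its collar on the face. The drift stands upright at (280,320) in the side crop, and the gripper is clear.

```bash
python3 -c "
from bench import r
print(r.close_job())"
```

```text
the job is handed in; nothing more can be done
None
```

I handed the job in at about 25 s with the arbor tapped fully home at roughly 33 N, the drift standing upright on the bench and the gripper clear; no verdict came back.

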